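# Stopper the polish bottle and hold the metal-polishing caddy ready to carry

## Task

The metal-polishing work is ready to go back to its shelf: push the one rubber stopper that fits (the smaller one on the brass tray) fully home in the open neck of the white polish bottle, while the wooden caddy still stands on the table, and let go of it. Then take the caddy by its carrying bar, lift it about 10 cm straight up off the table, level all the way with bottle and giraffe still standing in it, and finish holding it there, level and still; do not put it down or let go. Leave everything else on the table as it is.

Things in the scene. Friction and masses are not known exactly. Their poses are not given: they have to be found in the camera images.
- stopper_center (a point): smaller of two black rubber stoppers standing upright (narrow end down) on the brass tray: 46 mm high overall; lower 24 mm is a plug tapering from 18 mm diameter at the foot to 22 mm, upper 22 mm is a round head of 32 mm diameter with a flat underside. 25 g. This point is on its axis half-way up (23 mm above its foot); z points up its axis
- wide_stopper_center (a point): the larger black rubber stopper, not for this bottle, also standing on the tray: 46 mm high, plug 32 to 38 mm, head 48 mm diameter. This point is on its axis half-way up; leave it alone. It may be at either end of the tray, the smaller one at the other, 120 mm away; the line joining them runs along the tray's x
- tray: fixed brass tray 240 mm (its x) by 160 mm (its y), floor 4 mm thick, rim 10 mm high; two low loop handles at its x ends reach 30 mm beyond the rim. Origin at the centre of its underside, on the table; the stoppers stand on its long centre line
- bottle: white plastic polish bottle, body 48 mm diameter, 66 mm high, shoulder up to 78 mm, then a neck of 32 mm outer and 25 mm inner diameter, 28 mm high and 28 mm deep; 106 mm high overall, about 0.1 to 0.2 kg. Loose, standing in one of the caddy's two wells (either one). Origin at the centre of its underside, z up
- bottle_mouth (a point): centre of the open mouth of the bottle, in the plane of the neck's rim, 106 mm above the bottle's underside (112 mm above the table while the caddy stands); z points up out of the neck. When the stopper is home the underside of its head rests on the rim, and the stopper's point above is 1 mm below this one
- giraffe: brass giraffe on a round base of 48 mm diameter, 110 mm high, 0.15 kg, loose, standing in the caddy's other well. Origin at the centre of the underside of its base
- caddy: loose wooden caddy, about 0.3 kg empty and 0.6 to 0.7 kg loaded: base 200 mm (its x) by 160 mm (its y) by 16 mm, two square wells 53 mm wide and 10 mm deep centred at x = +65 and -65 mm on its centre line; two uprights 32 mm by 14 mm, 178 mm high, at y = +73 and -73 mm (x = 0), joined by the carrying bar along its y. Origin at the centre of its underside, z up
- bar_mid (a point): middle of the caddy's carrying bar, 165 mm above the caddy's underside: rectangular wooden bar along the caddy's y, 18 mm wide (x), 22 mm high (z), 132 mm free length between the uprights. The load balances about this point to within some 10 mm in x and is centred in y; axes as the caddy's. With the stopper home its head reaches 28 mm above the bottle's mouth, that is 140 mm above the table, 65 mm to one side of the bar
- bowl: white ceramic bowl, 100 mm across, 40 mm high, beyond the caddy. Origin under its centre; leave alone
- cup: small brass cup, 44 mm across, 34 mm high, beyond the tray and caddy. Origin under its centre; leave alone
- brush: small brush lying on the left near the robot, about 200 mm long. Leave alone
- jar: brown glass jar with a wooden lid, 60 mm across, 75 mm high. Origin under its centre; leave alone
- box: closed wooden box 100 by 130 by 50 mm, left of the caddy. Origin under its centre; leave alone
Things that resemble listed ones, but are neither listed nor needed, are in the scene too. Of the things shaped like the bottle, the white one is meant. Leave any green or purple look-alike of the part that bears stopper_center alone.

How it is judged:
By the outcome, as a careful person would: the job done as asked, in the order asked, and still so for the second after the job is handed in, while the arm keeps its last pose, push and grip.
It also fails if it takes over 51 s, if anything falls off the work surface, if the arm or the gripper's body presses on something with over 40 N, if the wrist force passes 120 N, or if a joint passes its speed limit or range.

## Robot

A 6-joint arm with a two-finger parallel gripper is mounted at the origin on the work surface. World frame = base frame: x ahead of the robot, y to its left, z up, the work surface at z = 0. Lengths are in m, angles in rad, forces in N, time in s.
With the tool pointing down it reaches from about 0.375 to 0.9 m from the base axis. Payload 3.1 kg.
Tool frame: the origin (TCP) lies at the very end of the fingers, on their centre line; the grasp point (between the pads) lies 19 mm behind it (grip_depth is the distance from the TCP to the grasp point, in m); z points along the fingers, y is the line along which they close (so a half turn about z gives the same grasp; the last joint's range is limited). The gripper opens to 85 mm and grips with 20 to 120 N. Pads are 22 mm wide; open, the fingers measure 114 mm over their backs; the gripper's body (76 mm by 85 mm) begins 54 mm behind the grasp point. The pads swing forward as they close: fully open they stand 13 mm farther back than shut.
Start: joints at [1.002, 0.527, 1.433, -0, 1.181, -0.178], TCP at [0.237, 0.578, 0.231] pointing down, gripper open.
Joint ranges: [-3.08, 3.08], [-0.75, 2.2], [0.22, 2.44], [-1.43, 4.57], [0, 2.65], [-2.85, 2.85]. Speed limits (rad/s): [2.79, 2.79, 3.14, 3.14, 3.14, 3.14].

## Interface

Orientations are given as a unit quaternion [x, y, z, w].
In Python, from station import * gives the robot as it stands.
- The arm moves only by the tool apply_moves, never from a script. Its argument "plan" is a list of rows, each a list of 7 numbers: the shift along the tool's x, y, z in m, then the turn, a rotation vector about the tool's x, y, z in rad, then the gripper command: -1 is fully open, 1 is shut, values between are in proportion. In form: [[dx, dy, dz, wx, wy, wz, jaw], ...]. A call has 1 to 8 rows; each row shifts and turns the commanded pose from where the row before left it, along the tool's axes as they then stand; what a row does not reach is not made up. A row lasts 1/8 s, in which the tool goes at most 62.5 mm and 10.7 degrees, less where a joint would pass 70% of its speed; a pose out of reach is approached as far as the arm can. A call is refused whole if a number of a shift passes 0.0625 or a number of a turn 0.188, either way. A call with a gripper value outside its range is refused whole. The fingers move at their own pace and stop on an object; "force" is the grip in N (left out, the last holds). Time passes only in rows, so rows that do not move let the fingers close. It gives the time, the measured TCP pose, the force, the opening and the grip force at its end, in the units of the state.
- sense(): the state, without advancing time (a new reading comes with each control period).
- snapshot(name): name is "side" or "top"; returns the picture (480x640x3 uint8, red, green, blue); there is no depth.
- calibration(name): a dict with "camera_matrix" (3x3 intrinsics, pixels), "R" (3x3) and "t" (3): a world point X has camera coordinates R X + t. Camera axes: x right, y down, z forward; pixel columns grow to the right and rows downward; lengths in m; the calibration is good to about 2 mm. A picture is of the moment at which its call begins. calibration takes no time and is no camera call.
- sign_off(): hands the job in; it is judged then, once.
The state is a dict: "t": time; "q": joint angles; "qd": joint speeds; "tau": joint torques, N m; "tcp_pos": TCP position; "tool_rot": TCP orientation; "force": force on the tool from outside, world axes, zero at the start; "ft_torque": the same for the moment, N m; "finger_gap": opening from 0.0 (shut) to 1.0 (fully open); "gripper_force": force on a finger pad.
Only numpy, scipy, OpenCV 4.12 (cv2) and the standard library are available. Lean on these libraries where they do the work, as an engineer would, in place of code of your own. Each camera call takes 0.05 s, during which the arm holds its last target. There are 200 camera calls.

## Working session

There is one attempt and no reset: what is moved stays moved. The work goes in short steps, Python scripts to look and compute and a tool call to move; the robot and the scene stay as the last step left them, time stands still between calls to the robot, and variables do not carry over. Pictures are saved under pics/ and viewed, at most 10 in all, crops included, and the job is handed in when it is done.

Besides the shell and the picture viewer there is one more tool, called after "Call:" in YAML: its name, and indented under it one key for each argument. apply_moves: Moves the arm, as the interface text tells. Its arguments: {"type":"object","properties":{"plan":{"type":"array"},"force":{"type":"number"}},"required":["plan"]}

```bash
mkdir -p pics; ls; python3 - <<'E'
from station import *
import cv2
for n in("side","top"):
    cv2.imwrite(f"pics/{n}0.png",snapshot(n)[:,:,::-1])
    c=calibration(n);print(n,c["camera_matrix"].round(1).tolist(),c["R"].round(3).tolist(),c["t"].round(3).tolist())
s=sense();print(s)
E
```

```text
pics
side [[596.3, 0.0, 320.0], [0.0, 596.3, 244.0], [0.0, 0.0, 1.0]] [[0.709, -0.705, 0.007], [-0.404, -0.415, -0.815], [0.577, 0.575, -0.579]] [-0.391, 0.34, 1.332]
top [[464.3, 0.0, 327.6], [0.0, 464.3, 245.7], [0.0, 0.0, 1.0]] [[0.022, -1.0, -0.005], [-0.983, -0.02, -0.184], [0.184, 0.009, -0.983]] [0.007, 0.579, 1.183]
{'t': 0.1, 'q': array([ 1.00249149e+00,  5.28394062e-01,  1.43378905e+00, -5.49344295e-05,
        1.18140842e+00, -1.78503028e-01]), 'qd': array([-5.47614856e-04, -1.12824412e-03, -1.54740923e-03, -5.82350837e-05,
        5.84249850e-04, -3.04613687e-04]), 'tau': array([ 1.72939876e-04, -4.43307388e+01, -1.78586286e+01, -2.13164321e-04,
        3.92084738e-03,  8.10033043e-06]), 'tcp_pos': array([0.2371327 , 0.57755747, 0.23041393]), 'tool_rot': array([ 1.93658966e-01,  9.81068400e-01, -9.39832682e-04, -3.40931253e-04]), 'force': array([ 0.55345348, -0.63373157,  0.07552601]), 'ft_torque': array([-0.03148354,  0.02518082,  0.05333552]), 'gripper_force': 0.0, 'finger_gap': 0.9960683804232306}
```

View pics/side0.png

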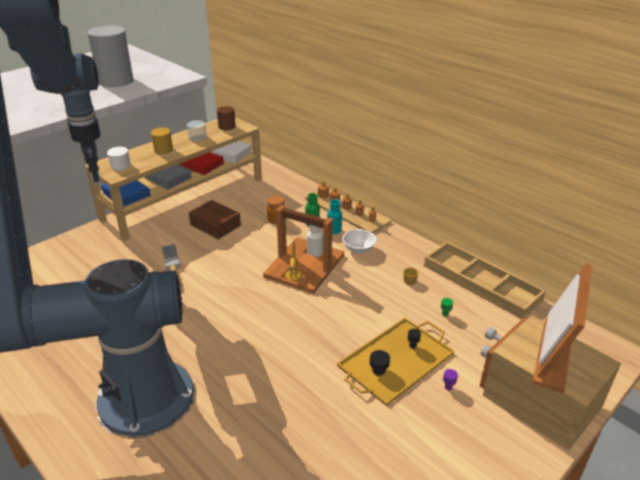

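View pics/top0.png

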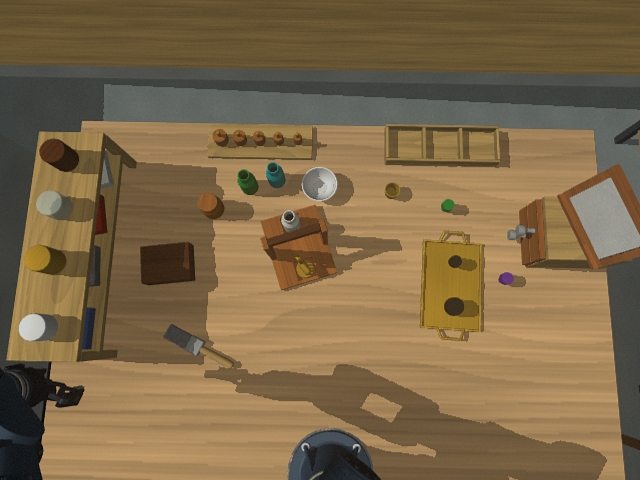

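The smaller stopper is at the far end of the tray, at top (455,262) and side (414,337). The bottle is in the far well with its mouth near top (290,218). The giraffe is in the near well.

```bash
python3 - <<'E'
import cv2,numpy as np
t=cv2.imread("pics/top0.png");s=cv2.imread("pics/side0.png")
def c(im,x,y,w,h): return cv2.resize(im[y:y+h,x:x+w],(400,300),interpolation=cv2.INTER_CUBIC)
m=np.vstack([np.hstack([c(t,245,200,120,90),c(t,425,235,80,60)]),np.hstack([c(s,255,200,120,90),c(s,380,310,80,60)])])
cv2.imwrite("pics/m0.png",m)
E
```

```text
(no output)
```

View pics/m0.png

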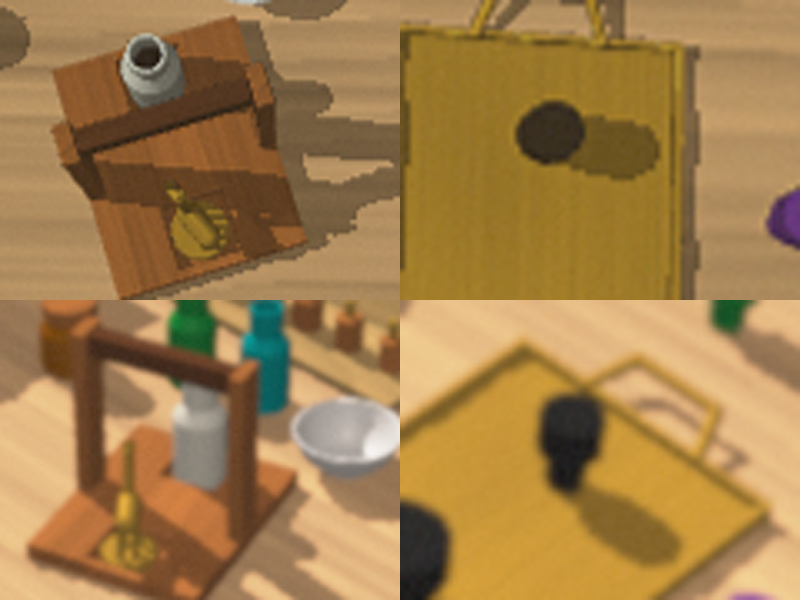

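```bash
cat > h.py <<'E'
import numpy as np,cv2
from station import *
def ray(n,p,z):
    c=calibration(n);R,t=np.array(c["R"]),np.array(c["t"]);o=-R.T@t
    d=R.T@np.linalg.solve(c["camera_matrix"],[p[0],p[1],1.]);return o+d*(z-o[2])/d[2]
def proj(n,X):
    c=calibration(n);v=np.array(c["camera_matrix"])@(np.array(c["R"])@X+c["t"]);return v[:2]/v[2]
E
python3 - <<'E'
from h import *
T=lambda x,y:(245+x/3.333-.35,200+y/3.333-.35)
cs=np.array([ray("top",T(*p),.016) for p in [(53,72),(235,17),(305,242),(122,299)]]);print("corners",cs.round(4).tolist(),"c",cs.mean(0))
print("lens",[np.linalg.norm(cs[i]-cs[i-1]).round(4) for i in range(4)])
e=cs[0]-cs[1]+cs[3]-cs[2];print("ydir deg",np.degrees(np.arctan2(e[1],e[0])))
e=cs[0]-cs[3]+cs[1]-cs[2];print("xdir deg",np.degrees(np.arctan2(e[1],e[0])))
m=ray("top",T(148,56),.112);print("mouth",m)
t=cv2.imread("pics/top0.png");s=cv2.imread("pics/side0.png")
def blob(im,x0,y0,x1,y1,thr):
    k=np.zeros(im.shape[:2],np.uint8);k[y0:y1,x0:x1]=(im[y0:y1,x0:x1].max(2)<thr)*255
    n,l,st,c=cv2.connectedComponentsWithStats(k);i=1+st[1:,4].argmax();return c[i],st[i]
print(blob(t,435,245,472,275,75));print(blob(s,400,320,430,355,75));print(blob(t,435,290,475,320,75))
b,_=blob(t,435,245,472,275,75);b2,_=blob(t,435,290,475,320,75)
# silhouette centre approx: head mid z~.042
for z in(.042,.050):print("small",ray("top",b,z),"wide",ray("top",b2,z))
S=ray("top",b,.042);
for z in(.004,.027,.042,.05):print(z,proj("side",np.r_[S[:2],z]))
print("mouth side",proj("side",m),"bar ends")
E
```

```text
corners [[0.6514, 0.2069, 0.016], [0.7018, 0.0566, 0.016], [0.5133, -0.0055, 0.016], [0.4637, 0.1419, 0.016]] c [0.5825628  0.09996148 0.016     ]
lens [np.float64(0.1986), np.float64(0.1585), np.float64(0.1985), np.float64(0.1555)]
ydir deg 108.57422679636991
xdir deg 18.671145907858985
mouth [0.64255762 0.11907938 0.112     ]
(array([454.75      , 261.28333333]), array([449, 256,  13,  12, 120], dtype=int32))
(array([413.58227848, 337.44303797]), array([408, 330,  12,  18, 158], dtype=int32))
(array([453.82733813, 306.20503597]), array([444, 298,  20,  18, 278], dtype=int32))
small [ 0.54605532 -0.32112586  0.042     ] wide [ 0.42681872 -0.31527763  0.042     ]
small [ 0.54478542 -0.31897869  0.05      ] wide [ 0.42632604 -0.31316859  0.05      ]
0.004 [410.77869687 345.72125588]
0.027 [411.67802691 338.93068056]
0.042 [412.27352315 334.43426446]
0.05 [412.59407272 332.01388932]
mouth side [313.39359506 222.84383   ] bar ends
```

```bash
cat >> h.py <<'E'
from scipy.spatial.transform import Rotation as Ro
def go(p,yaw_deg=None):
    """tool-frame shift to world p, and remaining turn so tool y lies at yaw_deg, tool down"""
    s=sense();R=Ro.from_quat(s["tool_rot"]);d=R.inv().apply(np.array(p)-s["tcp_pos"])
    print("t",round(s["t"],2),"tcp",s["tcp_pos"].round(4),"q",s["q"].round(2),"gap",round(s["finger_gap"],3),"F",s["force"].round(1))
    print("shift",d.round(4))
    if yaw_deg is not None:
        a=np.radians(yaw_deg);y=np.array([np.cos(a),np.sin(a),0]);z=np.array([0,0,-1.])
        T=Ro.from_matrix(np.c_[np.cross(y,z),y,z]);print("turn",(R.inv()*T).as_rotvec().round(4))
E
python3 -c "
from h import *
go([.5465,-.321,.18],-71.4)"
```

```text
t 0.1 tcp [0.2371 0.5776 0.2304] q [ 1.    0.53  1.43 -0.    1.18 -0.18] gap 0.996 F [ 0.6 -0.6  0.1]
shift [-0.6276 -0.7135  0.0516]
turn [-1.3000e-03  2.3000e-03  2.4272e+00]
```

Call:
apply_moves:
  plan:
    - [-0.039, -0.0446, 0, 0, 0, 0, -1]
    - [-0.039, -0.0446, 0, 0, 0, 0, -1]
    - [-0.039, -0.0446, 0, 0, 0, 0, -1]
    - [-0.039, -0.0446, 0, 0, 0, 0, -1]
    - [-0.039, -0.0446, 0, 0, 0, 0, -1]
    - [-0.039, -0.0446, 0, 0, 0, 0, -1]
    - [-0.039, -0.0446, 0, 0, 0, 0, -1]
    - [-0.039, -0.0446, 0, 0, 0, 0, -1]

```text
t: 1.1
tcp_pos: [0.3908, 0.1277, 0.2313]
tool_rot: [0.194, 0.981, 0.0, 0.0]
force: [0.7, -0.1, 0.4]
finger_gap: 1.001
gripper_force: 0.0
```

Call:
apply_moves:
  plan:
    - [-0.039, -0.0446, 0.006, 0, 0, 0, -1]
    - [-0.039, -0.0446, 0.006, 0, 0, 0, -1]
    - [-0.039, -0.0446, 0.006, 0, 0, 0, -1]
    - [-0.039, -0.0446, 0.006, 0, 0, 0, -1]
    - [-0.039, -0.0446, 0.006, 0, 0, 0, -1]
    - [-0.039, -0.0446, 0.006, 0, 0, 0, -1]
    - [-0.039, -0.0446, 0.006, 0, 0, 0, -1]
    - [-0.039, -0.0446, 0.006, 0, 0, 0, -1]

```text
t: 2.1
tcp_pos: [0.5436, -0.3208, 0.1826]
tool_rot: [0.194, 0.981, 0.0, -0.0]
force: [1.1, 0.9, -0.1]
finger_gap: 1.004
gripper_force: 0.0
```

Call:
apply_moves:
  plan:
    - [0, 0, 0, 0, 0, 0.18, -1]
    - [0, 0, 0, 0, 0, 0.18, -1]
    - [0, 0, 0, 0, 0, 0.18, -1]
    - [0, 0, 0, 0, 0, 0.18, -1]
    - [0, 0, 0, 0, 0, 0.18, -1]
    - [0, 0, 0, 0, 0, 0.18, -1]
    - [0, 0, 0, 0, 0, 0.18, -1]
    - [0, 0, 0, 0, 0, 0.18, -1]

```text
t: 3.1
tcp_pos: [0.5432, -0.3188, 0.1827]
tool_rot: [0.794, 0.608, -0.0, -0.001]
force: [-0.6, -0.0, -0.9]
finger_gap: 0.995
gripper_force: 0.0
```

```bash
python3 -c "
from h import *
go([.5465,-.321,.10],-71.4)"
```

```text
t 3.1 tcp [ 0.5432 -0.3188  0.1827] q [-0.71  0.59  1.47  0.    1.09 -0.44] gap 0.995 F [-0.6 -0.  -0.9]
shift [-0.0013  0.0039  0.0827]
turn [-1.300e-03  1.000e-04  9.812e-01]
```

Call:
apply_moves:
  plan:
    - [0, 0, 0.016, 0, 0, 0.165, -1]
    - [0, 0, 0.016, 0, 0, 0.165, -1]
    - [0, 0, 0.016, 0, 0, 0.165, -1]
    - [0, 0, 0.016, 0, 0, 0.165, -1]
    - [0, 0, 0.016, 0, 0, 0.165, -1]
    - [0, 0, 0, 0, 0, 0.156, -1]
    - [0, 0, 0, 0, 0, 0, -1]

```text
t: 3.98
tcp_pos: [0.5432, -0.3188, 0.1026]
tool_rot: [0.986, 0.166, -0.0, -0.001]
force: [0.0, -0.1, 0.2]
finger_gap: 1.002
gripper_force: 0.0
```

```bash
python3 -c "
from h import *
go([.5465,-.321,.026],-71.4)
t=snapshot('top')[:,:,::-1];s=snapshot('side')[:,:,::-1]
m=np.hstack([cv2.resize(t[225:315,405:505],(400,360),interpolation=2),cv2.resize(s[290:380,360:460],(400,360),interpolation=2)])
cv2.imwrite('pics/a.png',m)"
```

```text
t 3.98 tcp [ 0.5432 -0.3188  0.1026] q [-0.71  0.69  1.52  0.    0.93  0.53] gap 1.002 F [ 0.  -0.1  0.2]
shift [0.0025 0.0032 0.0766]
turn [-0.0011  0.0007  0.0079]
```

View pics/a.png

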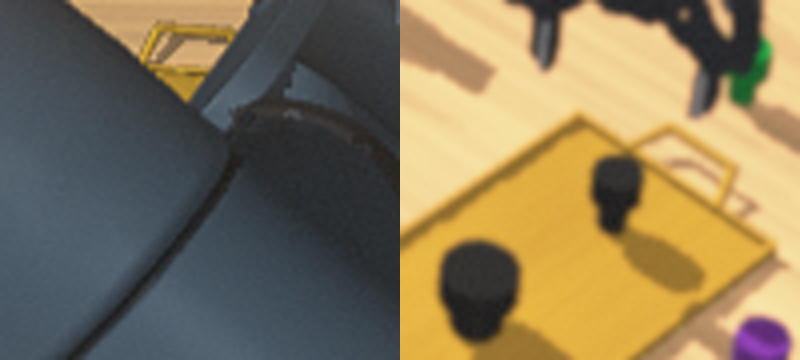

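The side view shows the finger tips straddling the small stopper: tips at crop x 544 and 704, stopper at 617. They line up to about 1 mm, so I'm descending and gripping.

Call:
apply_moves:
  plan:
    - [0.0018, 0.002, 0.025, 0.001, 0, 0, -1]
    - [0, 0, 0.025, 0, 0, 0, -1]
    - [0, 0, 0.0205, 0, 0, 0, -1]
    - [0, 0, 0.006, 0, 0, 0, -0.5]
    - [0, 0, 0, 0, 0, 0, 0]
    - [0, 0, 0, 0, 0, 0, 1]
    - [0, 0, 0, 0, 0, 0, 1]
    - [0, 0, 0, 0, 0, 0, 1]
  force: 40

```text
t: 5.08
tcp_pos: [0.5465, -0.3209, 0.0278]
tool_rot: [0.986, 0.165, 0.001, 0.0]
force: [-0.0, -0.4, 2.6]
finger_gap: 0.344
gripper_force: 39.6
```

Call:
apply_moves:
  plan:
    - [0, 0, 0, 0, 0, 0, 1]
    - [0, 0, -0.01, 0, 0, 0, 1]
    - [0, 0, -0.04, 0, 0, 0, 1]
    - [0, 0, -0.06, 0, 0, 0, 1]
    - [0, 0, -0.06, 0, 0, 0, 1]
    - [0, 0, -0.03, 0, 0, 0, 1]
    - [0, 0, 0, 0, 0, 0, 1]

```text
t: 5.95
tcp_pos: [0.547, -0.3214, 0.2302]
tool_rot: [0.986, 0.165, 0.002, 0.002]
force: [0.5, -0.2, 0.1]
finger_gap: 0.351
gripper_force: 39.6
```

```bash
python3 -c "
from h import *
go([.6426,.1191,.225],-71.4)
s=snapshot('side')[:,:,::-1]
p=proj('side',sense()['tcp_pos']);print(p);x,y=p.astype(int)
cv2.imwrite('pics/b.png',cv2.resize(s[y-60:y+40,x-60:x+60],(480,400),interpolation=2))"
```

```text
t 5.95 tcp [ 0.547  -0.3214  0.2302] q [-0.71  0.54  1.41  0.    1.18  0.53] gap 0.351 F [ 0.5 -0.2  0.1]
shift [ 0.2335 -0.3855  0.0042]
turn [ 0.0045 -0.0033  0.0063]
[419.96275253 273.80986288]
```

View pics/b.png

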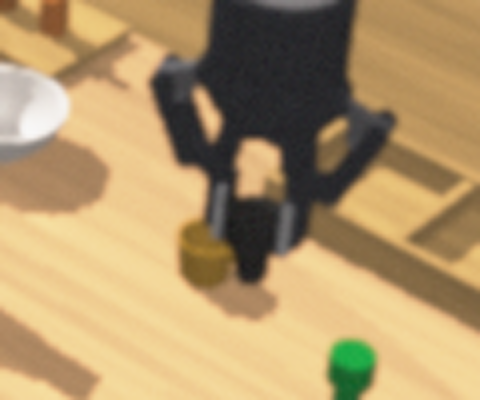

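The stopper hangs upright between the pads. Now I'll carry it over to the bottle.

Call:
apply_moves:
  plan:
    - [0.029, -0.0483, 0, 0, 0, 0, 1]
    - [0.029, -0.0483, 0, 0, 0, 0, 1]
    - [0.029, -0.0483, 0, 0, 0, 0, 1]
    - [0.029, -0.0483, 0, 0, 0, 0, 1]
    - [0.029, -0.0483, 0, 0, 0, 0, 1]
    - [0.029, -0.0483, 0, 0, 0, 0, 1]
    - [0.029, -0.0483, 0, 0, 0, 0, 1]
    - [0.029, -0.0483, 0, 0, 0, 0, 1]

```text
t: 7.0
tcp_pos: [0.6383, 0.122, 0.2242]
tool_rot: [0.986, 0.165, -0.003, -0.001]
force: [1.0, 0.0, 0.3]
finger_gap: 0.344
gripper_force: 39.6
```

Call:
apply_moves:
  plan:
    - [0, 0, 0.03, 0.003, -0.003, 0, 1]
    - [0, 0, 0.03, 0, 0, 0, 1]
    - [0, 0, 0.015, 0, 0, 0, 1]
    - [0, 0, 0, 0, 0, 0, 1]
    - [0, 0, 0, 0, 0, 0, 1]

```text
t: 7.62
tcp_pos: [0.6403, 0.1201, 0.1528]
tool_rot: [0.986, 0.164, -0.001, -0.002]
force: [0.5, -0.6, 0.1]
finger_gap: 0.354
gripper_force: 39.6
```

```bash
python3 -c "
from h import *
go([.6437,.119,.112],-71.4)
s=snapshot('side')[:,:,::-1];t=snapshot('top')[:,:,::-1]
x,y=310,215
cv2.imwrite('pics/c.png',np.hstack([cv2.resize(s[y-50:y+50,x-50:x+50],(400,400),interpolation=2),cv2.resize(t[180:260,250:330],(400,400),interpolation=2)]))"
```

```text
t 7.62 tcp [0.6403 0.1201 0.1528] q [0.01 0.65 1.43 0.   1.06 1.25] gap 0.354 F [ 0.5 -0.6  0.1]
shift [0.003  0.0023 0.0408]
turn [-0.0036  0.0019  0.0057]
```

View pics/c.png

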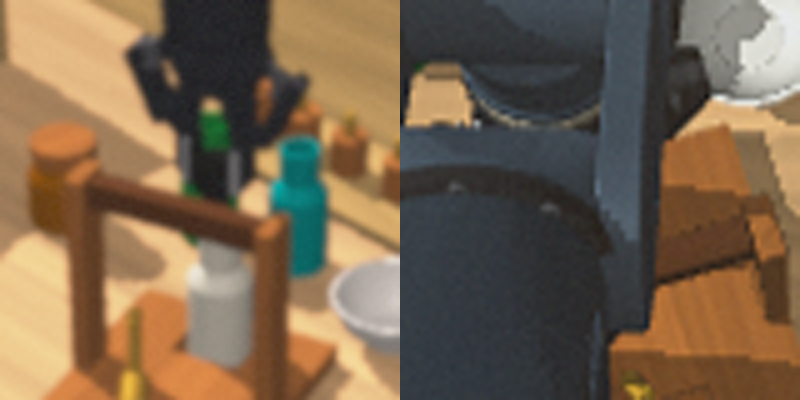

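```bash
python3 -c "
from h import *
p=sense()['tcp_pos']
for n,q in (('cur',p),('tgt',[.6437,.119])):
  for z in (.03,.06,.106,.128,.165): print(n,z,proj('side',np.r_[q[:2],z]).round(2))
s=snapshot('side').astype(int)
for r in (247,250,253,256,262,268,274,280,286,290):
  w=(s[r,:,2]>95)&(s[r].max(1)-s[r].min(1)<45)
  c=np.where(w[295:335])[0]+295;print(r,c.min() if len(c) else 0,c.max() if len(c) else 0,len(c))
for r in (198,202,206,208,210): # dark stopper between pads
  print(r,[int(v) for v in s[r,300:326].sum(1)])
"
```

```text
cur 0.03 [312.63 246.26]
cur 0.06 [312.63 237.88]
cur 0.106 [312.62 224.71]
cur 0.128 [312.62 218.26]
cur 0.165 [312.61 207.2 ]
tgt 0.03 [313.68 245.99]
tgt 0.06 [313.69 237.62]
tgt 0.106 [313.7  224.45]
tgt 0.128 [313.7 218. ]
tgt 0.165 [313.71 206.94]
247 308 321 14
250 307 321 15
253 309 321 13
256 316 318 3
262 0 0 0
268 0 0 0
274 0 0 0
280 0 0 0
286 0 0 0
290 0 0 0
198 [554, 543, 508, 390, 243, 184, 189, 155, 121, 110, 130, 157, 179, 174, 175, 165, 142, 138, 114, 120, 114, 111, 116, 116, 115, 120]
202 [561, 572, 557, 477, 319, 257, 257, 193, 116, 97, 108, 107, 135, 139, 142, 149, 174, 209, 226, 180, 125, 101, 131, 179, 270, 332]
206 [418, 462, 485, 446, 344, 277, 261, 204, 117, 108, 103, 92, 96, 99, 99, 108, 146, 244, 297, 259, 175, 125, 131, 236, 387, 489]
208 [555, 562, 566, 551, 481, 366, 281, 196, 114, 91, 90, 84, 91, 94, 106, 106, 151, 243, 299, 261, 178, 116, 127, 178, 267, 350]
210 [561, 566, 568, 555, 506, 374, 248, 174, 125, 93, 95, 87, 94, 92, 96, 105, 148, 241, 290, 247, 183, 177, 281, 384, 440, 421]
```

The side view has a steady +1.3 px bias, seen on both the stopper and the bottle, so the target stands. I'll make the lateral correction and then descend in small steps.

Call:
apply_moves:
  plan:
    - [0.003, 0.0023, 0, -0.003, 0.002, 0, 1]
    - [0, 0, 0.008, 0, 0, 0, 1]
    - [0, 0, 0.005, 0, 0, 0, 1]
    - [0, 0, 0.004, 0, 0, 0, 1]
    - [0, 0, 0.003, 0, 0, 0, 1]
    - [0, 0, 0, 0, 0, 0, 1]

```text
t: 8.52
tcp_pos: [0.6429, 0.1193, 0.1318]
tool_rot: [0.986, 0.165, -0.001, -0.0]
force: [-0.1, 0.0, 0.6]
finger_gap: 0.351
gripper_force: 39.6
```

```bash
python3 -c "
from h import *
go([.6437,.119,.112],-71.4)"
```

```text
t 8.53 tcp [0.6429 0.1193 0.1318] q [0.01 0.68 1.44 0.   1.02 1.25] gap 0.351 F [-0.1  0.   0.6]
shift [0.0007 0.0005 0.0198]
turn [-0.0012  0.0017  0.0062]
```

Call:
apply_moves:
  plan:
    - [0.0005, 0.0003, 0.003, 0, 0, 0, 1]
    - [0, 0, 0.004, 0, 0, 0, 1]
    - [0, 0, 0.004, 0, 0, 0, 1]
    - [0, 0, 0.004, 0, 0, 0, 1]
    - [0, 0, 0, 0, 0, 0, 1]

```text
t: 9.15
tcp_pos: [0.6434, 0.1192, 0.1167]
tool_rot: [0.986, 0.165, -0.001, -0.001]
force: [0.0, 0.3, 0.2]
finger_gap: 0.349
gripper_force: 39.6
```

Call:
apply_moves:
  plan:
    - [0, 0, 0.002, 0, 0, 0, 1]
    - [0, 0, 0.002, 0, 0, 0, 1]
    - [0, 0, 0.0015, 0, 0, 0, 1]
    - [0, 0, 0, 0, 0, 0, 1]
    - [0, 0, 0, 0, 0, 0, 1]

```text
t: 9.78
tcp_pos: [0.644, 0.1192, 0.1121]
tool_rot: [0.986, 0.165, -0.0, -0.0]
force: [-0.6, 0.8, 3.4]
finger_gap: 0.349
gripper_force: 39.9
```

Call:
apply_moves:
  plan:
    - [0, 0, 0.0015, 0, 0, 0, 1]
    - [0, 0, 0.001, 0, 0, 0, 1]
    - [0, 0, 0, 0, 0, 0, 1]

```text
t: 10.15
tcp_pos: [0.6445, 0.1195, 0.1119]
tool_rot: [0.986, 0.165, 0.001, -0.001]
force: [-3.0, 0.8, 12.1]
finger_gap: 0.35
gripper_force: 40.8
```

The stopper stopped solidly at z 0.112 under 12 N, so it is home. I'll ease off, release and rise.

Call:
apply_moves:
  plan:
    - [0, 0, -0.0025, 0, 0, 0, 1]
    - [0, 0, 0, 0, 0, 0, 0]
    - [0, 0, 0, 0, 0, 0, -0.3]
    - [0, 0, 0, 0, 0, 0, -0.3]
    - [0, 0, -0.02, 0, 0, 0, -0.3]
    - [0, 0, -0.04, 0, 0, 0, -0.3]
    - [0, 0, -0.06, 0, 0, 0, -0.3]
    - [0, 0, 0, 0, 0, 0, -0.3]

```text
t: 11.15
tcp_pos: [0.6476, 0.1192, 0.2376]
tool_rot: [0.986, 0.165, 0.006, 0.001]
force: [0.2, -0.1, 0.5]
finger_gap: 0.646
gripper_force: 0.0
```

Call:
apply_moves:
  plan:
    - [0, 0, 0, 0, 0, -0.18, -0.1]
    - [0, 0, 0, 0, 0, -0.18, -0.1]
    - [0, 0, 0, 0, 0, -0.18, -0.1]
    - [0, 0, 0, 0, 0, -0.18, -0.1]
    - [0, 0, 0, 0, 0, -0.18, -0.1]
    - [0, 0, 0, 0, 0, -0.18, -0.1]
    - [0, 0, 0, 0, 0, -0.18, -0.1]
    - [0, 0, 0, 0, 0, -0.18, -0.1]

```text
t: 12.15
tcp_pos: [0.6431, 0.119, 0.2302]
tool_rot: [0.631, 0.776, -0.001, -0.002]
force: [-0.1, 0.6, -0.4]
finger_gap: 0.546
gripper_force: 0.0
```

```bash
python3 -c "
from h import *
go([.5823,.099,.19],18.6)
s=snapshot('side')[:,:,::-1];t=snapshot('top')[:,:,::-1]
x,y=310,225
cv2.imwrite('pics/d.png',np.hstack([cv2.resize(s[y-50:y+50,x-50:x+50],(400,400),interpolation=2),cv2.resize(t[190:290,240:340],(400,400),interpolation=2)]))"
```

```text
t 12.15 tcp [0.6431 0.119  0.2302] q [ 0.01  0.57  1.35  0.    1.22 -0.19] gap 0.546 F [-0.1  0.6 -0.4]
shift [-0.0072 -0.0635  0.0404]
turn [-0.0034 -0.0015 -0.1187]
```

View pics/d.png

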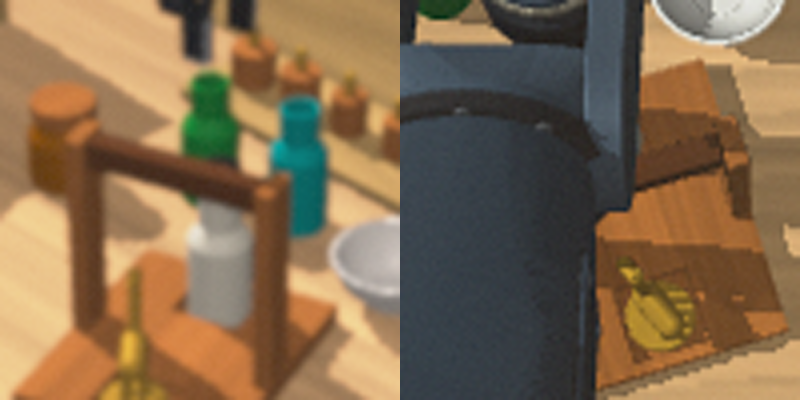

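The stopper head shows just above the bar at crop (225,158), where a fully home stopper should appear. The bottle and giraffe are both standing. Next is the bar.

Call:
apply_moves:
  plan:
    - [0, 0, 0, -0.003, -0.001, -0.119, -0.1]
    - [0, -0.032, 0, 0, 0, 0, -0.1]
    - [0, -0.032, 0, 0, 0, 0, -0.1]
    - [0, 0, 0, 0, 0, 0, -0.1]
    - [0, 0, 0, 0, 0, 0, -0.1]

```text
t: 12.88
tcp_pos: [0.5838, 0.099, 0.2315]
tool_rot: [0.587, 0.81, 0.001, 0.001]
force: [0.1, 0.8, 1.2]
finger_gap: 0.549
gripper_force: 0.0
```

```bash
python3 -c "
from h import *
go([.5823,.099,.145],18.6)
s=snapshot('side')[:,:,::-1];t=snapshot('top')[:,:,::-1]
cv2.imwrite('pics/e.png',np.hstack([cv2.resize(s[150:250,260:360],(400,400),interpolation=2),cv2.resize(t[180:280,250:350],(400,400),interpolation=2)]))"
```

```text
t 12.88 tcp [0.5838 0.099  0.2315] q [-0.02  0.48  1.52  0.    1.14 -0.34] gap 0.549 F [0.1 0.8 1.2]
shift [ 0.0005 -0.0017  0.0865]
turn [ 0.0029  0.0004 -0.0075]
```

View pics/e.png

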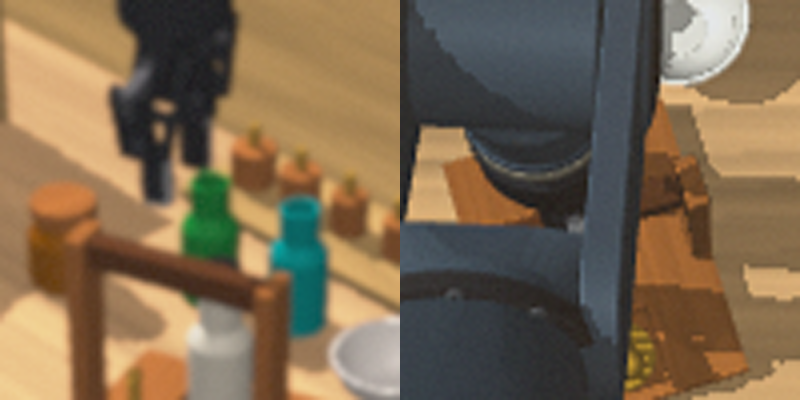

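The finger midpoint is at crop x≈178 and the bar middle at ≈176, so they are aligned. I'll descend and grip.

Call:
apply_moves:
  plan:
    - [0.0005, -0.0015, 0.025, 0.002, 0, -0.007, -0.1]
    - [0, 0, 0.03, 0, 0, 0, -0.1]
    - [0, 0, 0.02, 0, 0, 0, -0.1]
    - [0, 0, 0.01, 0, 0, 0, -0.1]
    - [0, 0, 0.0015, 0, 0, 0, -0.1]
    - [0, 0, 0, 0, 0, 0, -0.1]

```text
t: 13.72
tcp_pos: [0.5823, 0.099, 0.1456]
tool_rot: [0.583, 0.812, 0.0, 0.001]
force: [0.6, -0.2, -0.2]
finger_gap: 0.548
gripper_force: 0.0
```

```bash
python3 -c "
from h import *
go([.5823,.099,.145],18.6)"
```

```text
t 13.72 tcp [0.5823 0.099  0.1456] q [-0.02  0.59  1.6  -0.    0.95 -0.35] gap 0.548 F [ 0.6 -0.2 -0.2]
shift [-0.     -0.      0.0006]
turn [0.0012 0.0007 0.0013]
```

Call:
apply_moves:
  plan:
    - [0, 0, 0, 0, 0, 0, 0.1]
    - [0, 0, 0, 0, 0, 0, 0.3]
    - [0, 0, 0, 0, 0, 0, 0.45]
    - [0, 0, 0, 0, 0, 0, 0.6]
    - [0, 0, 0, 0, 0, 0, 1]
    - [0, 0, 0, 0, 0, 0, 1]
    - [0, 0, 0, 0, 0, 0, 1]
  force: 90

```text
t: 14.6
tcp_pos: [0.5823, 0.099, 0.1456]
tool_rot: [0.583, 0.812, 0.001, 0.001]
force: [1.6, 1.1, 2.9]
finger_gap: 0.196
gripper_force: 88.4
```

```bash
python3 -c "
from h import *
go([.5823,.099,.245],18.6);print(sense()['gripper_force'],sense()['ft_torque'])"
```

```text
t 14.6 tcp [0.5823 0.099  0.1456] q [-0.02  0.59  1.6  -0.    0.95 -0.35] gap 0.196 F [1.6 1.1 2.9]
shift [-0.0001  0.0001 -0.0994]
turn [0.0018 0.0007 0.0013]
88.42079043388367 [ 0.11274321 -0.19373901 -0.00304872]
```

Gripped. Now a slow lift of 10 cm.

Call:
apply_moves:
  plan:
    - [0, 0, -0.001, 0, 0, 0, 1]
    - [0, 0, -0.002, 0, 0, 0, 1]
    - [0, 0, -0.004, 0, 0, 0, 1]
    - [0, 0, -0.006, 0, 0, 0, 1]
    - [0, 0, -0.006, 0, 0, 0, 1]
    - [0, 0, -0.005, 0, 0, 0, 1]
    - [0, 0, -0.003, 0, 0, 0, 1]
    - [0, 0, 0, 0, 0, 0, 1]

```text
t: 15.6
tcp_pos: [0.5817, 0.099, 0.1724]
tool_rot: [0.583, 0.812, 0.0, 0.0]
force: [0.1, -0.1, -5.9]
finger_gap: 0.196
gripper_force: 88.0
```

```bash
python3 -c "
from h import *
go([.5823,.099,.245],18.6);print(sense()['gripper_force'],sense()['ft_torque'])
s=snapshot('side')[:,:,::-1];t=snapshot('top')[:,:,::-1]
cv2.imwrite('pics/f.png',np.hstack([cv2.resize(s[180:300,250:370],(400,400),interpolation=2),cv2.resize(t[190:290,250:350],(400,400),interpolation=2)]))"
```

```text
t 15.6 tcp [0.5817 0.099  0.1724] q [-0.02  0.55  1.58 -0.    1.01 -0.35] gap 0.196 F [ 0.1 -0.1 -5.9]
shift [-0.0002  0.0006 -0.0726]
turn [0.0006 0.0004 0.0014]
87.97027945518494 [-0.01854264  0.01515163  0.00514764]
```

View pics/f.png

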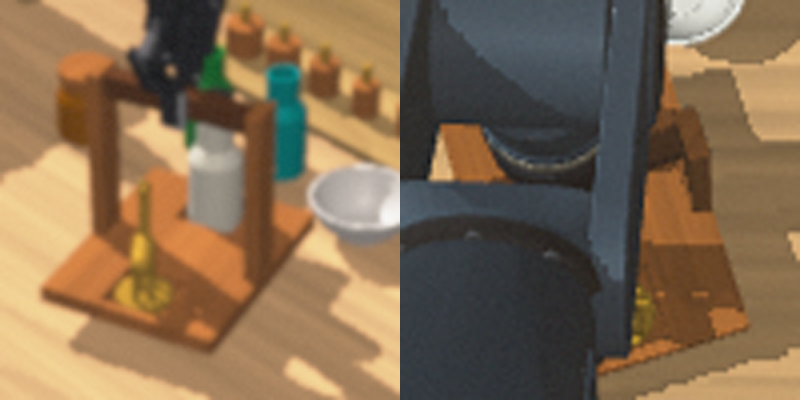

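The caddy is off the table and looks level, with bottle and giraffe standing. The load reads 5.9 N. I'll lift the rest of the way.

Call:
apply_moves:
  plan:
    - [0, 0, -0.004, 0, 0, 0, 1]
    - [0, 0, -0.01, 0, 0, 0, 1]
    - [0, 0, -0.014, 0, 0, 0, 1]
    - [0, 0, -0.016, 0, 0, 0, 1]
    - [0, 0, -0.014, 0, 0, 0, 1]
    - [0, 0, -0.01, 0, 0, 0, 1]
    - [0, 0, -0.0045, 0, 0, 0, 1]
    - [0, 0, 0, 0, 0, 0, 1]

```text
t: 16.7
tcp_pos: [0.5815, 0.099, 0.2447]
tool_rot: [0.583, 0.812, -0.0, 0.0]
force: [0.3, -0.2, -6.5]
finger_gap: 0.194
gripper_force: 88.1
```

Call:
apply_moves:
  plan:
    - [0, 0, 0, 0, 0, 0, 1]
    - [0, 0, 0, 0, 0, 0, 1]
    - [0, 0, 0, 0, 0, 0, 1]
    - [0, 0, 0, 0, 0, 0, 1]

```text
t: 17.2
tcp_pos: [0.5815, 0.099, 0.2444]
tool_rot: [0.583, 0.812, -0.0, -0.0]
force: [-1.0, -0.3, -6.1]
finger_gap: 0.195
gripper_force: 88.1
```

```bash
python3 -c "
from h import *
go([.5823,.099,.2456],18.6);print(sense()['gripper_force'],sense()['ft_torque'],abs(sense()['qd']).max())
s=snapshot('side')[:,:,::-1]
cv2.imwrite('pics/g.png',cv2.resize(s[150:290,240:380],(560,560),interpolation=2))"
```

```text
t 17.2 tcp [0.5815 0.099  0.2444] q [-0.02  0.47  1.51 -0.    1.17 -0.35] gap 0.195 F [-1.  -0.3 -6.1]
shift [-0.0002  0.0007 -0.0012]
turn [-0.0004  0.0001  0.0014]
88.07915568351746 [-0.01965423  0.01338328  0.00795422] 0.002647188511620567
```

View pics/g.png

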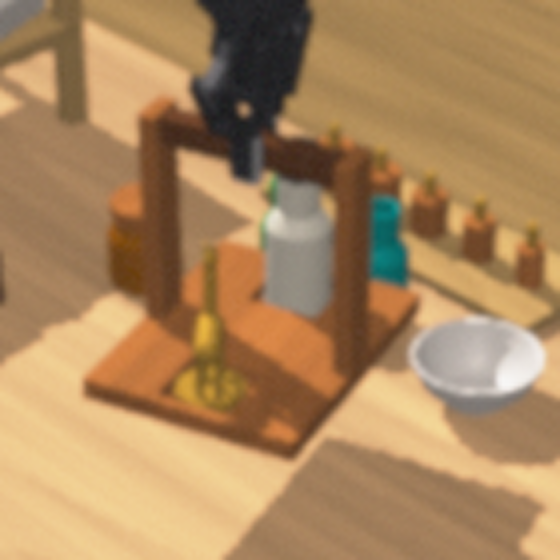

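The caddy is up about 99 mm, level and still, with the giraffe at (208,350), the bottle at (298,255) and the stopper head just behind the bar at (300,150). I'm handing in.

```bash
python3 -c "
from station import *
print(sign_off())"
```

```text
the job is handed in; nothing more can be done
None
```

The small stopper is home in the white bottle's neck, and the arm is holding the caddy level and still about 10 cm above the table, with bottle and giraffe standing in it; the job is handed in, at about 17 s of the 51 s allowed.

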